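# Close up a garage-door drive: worm wheel in, cover on

## Task

Close up this garage-door drive: stand the white worm wheel in the open gearcase, the short tapered end of its shaft in the brass bush, fully down and upright, and let go of it; then lower the cover over the shaft and the two guide studs until it lies flush on the gearcase rim all round. Lower both parts gently, without dropping or ramming them, and leave the drill, the tape roll, the carton and the bolt bin where they are.

Things in the scene. Friction and masses are not known exactly. Their poses are not given: they have to be found in the camera images.
- gearcase: Open-topped aluminium gearcase fixed in a black and blue nest. Origin: bench level under its middle, z up. 120 mm along x, 160 mm along y, walls 8 mm, flat rim 62 mm above the bench. Nest 150 x 190 mm, 38 mm high at most outside the gearcase. The motor's worm (24 mm thick) lies inside along x at y = -32 mm, clear of the fitted wheel.
- motor_end (a point): Far end of the motor on the gearcase's +x side, on the motor's axis: (+165, -32, +43) mm in the gearcase frame. Motor 42 mm across, top 64 mm above the bench, with two tabs 7 mm beyond; it stands on a tongue of the nest that ends at x = +185 mm.
- bush_top (a point): Top face of the brass bush in the gearcase, on its axis: at (0, +22, +34) mm in the gearcase frame, 28 mm below the rim. Bush 34 mm across, bore 19 mm, 22 mm deep, plain edge. The underside of the wheel rests on this face.
- stud_a (a point): Guide stud A of the gearcase, on its axis at rim height: (-46, -66, +62) mm in the gearcase frame. Studs are steel, 10 mm across, 14 mm tall above the rim: 8 mm straight, then a nose tapering to 4 mm.
- stud_b (a point): Guide stud B, the same, at the diagonally opposed corner, (+46, +66, +62) mm in the gearcase frame.
- worm_wheel: White worm wheel 80 mm across, 18 mm thick, on a 16 mm steel shaft; about 0.25 kg, loose, standing upright in the blue parts block. Origin: tip of the short lower end, on the axis; z up. Short end 18 mm, its last 6 mm tapering to 8 mm across; wheel from z = 18 to 36 mm; plain bare shaft above it to z = 98 mm, to be gripped. Its yaw does not matter.
- shaft_top (a point): Top end of the worm wheel's shaft, z = 98 mm in the wheel's frame; when seated, 114 mm above the bench and 52 mm above the gearcase rim.
- wheel_under (a point): Centre of the wheel's underside, z = 18 mm in the worm wheel's frame; it must come to bush_top.
- parts_block: Blue plastic block 110 x 110 x 24 mm with a 21 mm through hole in its middle, fixed to the bench; origin under its centre. The wheel's underside rests on its top, so the wheel's origin starts 6 mm above the bench.
- cover: Aluminium cover, about 0.4 kg, loose, flat on the bench right way up. Origin: middle of its underside; x, y, z run as in the gearcase frame when fitted (fits one way round only), then 62 mm above the gearcase origin. Plate 120 mm along x, 160 mm along y, 8 mm thick, 12 mm stud holes, yellow sticker on the -y half. Brass plug 14 mm across, 6 mm high at (+25, -45) mm.
- boss_top (a point): Top centre of the cover's bearing boss, the place to grip: (0, +22, +38) mm in the cover's frame. The boss is a block with flat sides, 50 mm along x by 42 mm along y, 30 mm high above the plate, with a 22 mm hole right through boss and plate for the shaft, which stands 16 mm out of it when fitted. Beside it along x run two ribs 2.5 mm high.
- cover_hole_a (a point): Underside mouth, on the axis, of the cover's hole for stud A: (-46, -66, 0) mm in the cover's frame.
- cover_hole_b (a point): Underside mouth of the cover's hole for stud B: (+46, +66, 0) mm in the cover's frame.
- drill: Bystander: black and orange cordless drill lying on its side, about 250 x 240 mm, 61 mm high; origin under the drill's barrel.
- tape: Bystander: roll of brown packing tape lying flat, 112 mm across, 48 mm high; origin under its centre.
- carton: Bystander: closed cardboard carton 110 x 160 x 70 mm; origin under its centre.
- bolt_bin: Bystander: green open bin 110 x 150 x 50 mm with bolts; origin under its centre.
There are look-alikes about, which are no part of the job. What is meant by the worm_wheel is not black or pink, and is the smaller of those in its own colour.

How it is judged:
By the outcome, as a careful person would: the job done as asked, in the order asked, and still so for the second after the job is handed in, with the robot touching nothing.
It also fails if it takes over 61 s, if anything falls off the work surface, if the arm or the gripper's body presses on something with over 40 N, if the wrist force passes 120 N, or if a joint passes its speed limit or range.

## Robot

A 6-joint arm with a two-finger parallel gripper is mounted at the origin on the work surface. World frame = base frame: x ahead of the robot, y to its left, z up, the work surface at z = 0. Lengths are in m, angles in rad, forces in N, time in s.
With the tool pointing down it reaches from about 0.425 to 0.95 m from the base axis. Payload 3.5 kg.
Tool frame: the origin (TCP) lies midway between the tips of the shut fingers; the grasp point (between the pads) lies 19 mm behind it; z points along the fingers, y is the line along which they close (so a half turn about z gives the same grasp; the last joint's range is limited). The gripper opens to 85 mm and grips with 20 to 120 N. Pads are 22 mm wide; open, the fingers measure 114 mm over their backs; the gripper's body (76 mm by 85 mm) begins 54 mm behind the grasp point. The pads swing forward as they close: fully open they stand 13 mm farther back than shut.
Start: joints at [-1.405, 0.286, 1.577, -0, 1.279, -0.15], TCP at [0.21, -0.642, 0.231] pointing down, gripper open.
Joint ranges: [-2.77, 2.77], [-0.9, 2.22], [0.21, 2.48], [-1.53, 4.67], [0.24, 2.81], [-2.84, 2.84]. Speed limits (rad/s): [2.79, 2.79, 3.14, 3.14, 3.14, 3.14].

## Interface

Orientations are given as a unit quaternion [x, y, z, w].
In Python, from plant import ctrl, cams, order gives the robot as it stands.
- The arm moves only by the tool move_arm, never from a script. Its argument "plan" is one flat list of numbers, 7 for each row, row after row: the shift along the world's x, y, z in mm, then the turn, a rotation vector about the world's x, y, z in degrees, then the finger opening in mm, from 0 to 85.4. A call has 1 to 12 rows; each row shifts and turns the commanded pose from where the row before left it; what a row does not reach is not made up. A row lasts 1/10 s, in which the tool goes at most 50 mm and 8.59 degrees, less where a joint would pass 70% of its speed; a pose out of reach is approached as far as the arm can. A call is refused whole if a number of a shift passes 50 or a number of a turn 8.59, either way. A call with a gripper value outside its range is refused whole. The fingers move at their own pace and stop on an object; "newtons" is the grip in N (left out, the last holds). Time passes only in rows, so rows that do not move let the fingers close. It gives the time, the measured TCP pose, the force, the opening and the grip force at its end, in the units of the state.
- ctrl.get_state(): the state, without advancing time (a new reading comes with each control period).
- cams.read_camera(name): name is "scene" or "top"; returns a dict with "color" (480x640x3 uint8, red, green, blue), "fov_y" (degrees; the focal length in pixels is half the picture's height over the tangent of half this angle, whatever the lens; pixels are square), "cx", "cy" (the principal point, pixels), "origin" and "orientation" of the camera in the world. Camera axes: x right, y up, looking along -z (the intrinsics and any distortion apply to the point x, -y, -z); pixel columns grow to the right and rows downward; lengths in m; the calibration is good to about 2 mm. A picture is of the moment at which its call begins. There is no depth.
- order.sign_off(): hands the job in; it is judged then, once.
The state is a dict: "time": time; "qpos": joint angles; "dq": joint speeds; "joint_efforts": joint torques, N m; "eef_pos": TCP position; "tcp_rot": TCP orientation; "contact_force": force on the tool from outside, world axes, zero at the start; "wrist_torque": the same for the moment, N m; "opening": opening from 0.0 (shut) to 1.0 (fully open); "finger_force": force on a finger pad.
Only numpy, scipy, OpenCV 4.12 (cv2) and the standard library are available. Lean on these libraries where they do the work, as an engineer would, in place of code of your own. Each camera call takes 0.05 s, during which the arm holds its last target. There are 200 camera calls.

## Working session

There is one attempt and no reset: what is moved stays moved. The work goes in short steps, Python scripts to look and compute and a tool call to move; the robot and the scene stay as the last step left them, time stands still between calls to the robot, and variables do not carry over. Pictures are saved under pics/ and viewed, at most 10 in all, crops included, and the job is handed in when it is done.

Besides the shell and the picture viewer there is one more tool, called after "Request:" in YAML: its name, and indented under it one key for each argument. move_arm: Moves the arm, as the interface text tells. Its arguments: {"type":"object","properties":{"plan":{"type":"array","items":{"type":"number"}},"newtons":{"type":"number"}},"required":["plan"]}

```bash
mkdir -p pics; ls; python3 - <<'E'
from plant import ctrl,cams
import cv2,json
for n in("scene","top"):
    r=cams.read_camera(n); cv2.imwrite(f"pics/{n}0.png",r["color"][:,:,::-1])
    print(n,{k:v for k,v in r.items() if k!="color"})
print(ctrl.get_state())
E
```

```text
pics
scene {'fov_y': 46.41461818330423, 'cx': 333.087170526049, 'cy': 234.38293148340946, 'origin': array([ 1.72547066, -0.14351824,  1.05794   ]), 'orientation': array([0.32625139, 0.28036033, 0.58123812, 0.690739  ])}
top {'fov_y': 57.62798183595862, 'cx': 322.17581034261906, 'cy': 235.71713793759224, 'origin': array([0.48507991, 0.03847143, 1.16330235]), 'orientation': array([ 0.02900707, -0.02688173, -0.7058956 ,  0.70721098])}
{'time': 0.1, 'qpos': array([-1.40501737e+00,  2.87114547e-01,  1.57801625e+00,  4.67244880e-05,
        1.27860240e+00, -1.49974336e-01]), 'dq': array([-6.48707213e-05, -1.83707576e-03, -1.97681714e-03, -1.47634583e-03,
       -7.28714984e-04,  1.05385211e-03]), 'joint_efforts': array([ 1.08642420e-03, -4.07297373e+01, -2.93699062e+01, -1.14221050e-04,
        3.39471422e-03, -1.39784837e-05]), 'eef_pos': array([ 0.20956701, -0.64102708,  0.23006828]), 'tcp_rot': array([ 9.87563842e-01,  1.57214859e-01,  1.39065695e-05, -1.07041510e-03]), 'contact_force': array([-0.68394876, -0.19636806, -0.7106177 ]), 'wrist_torque': array([ 0.03722789,  0.00209096, -0.02536903]), 'finger_force': 0.0, 'opening': 0.9962373472247853}
```

View pics/top0.png

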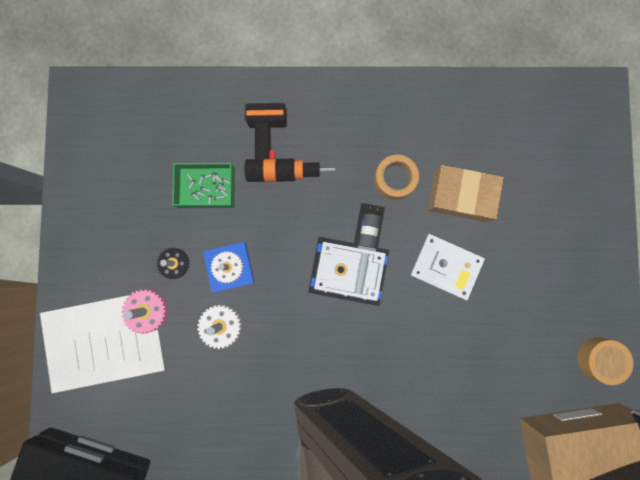

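View pics/scene0.png

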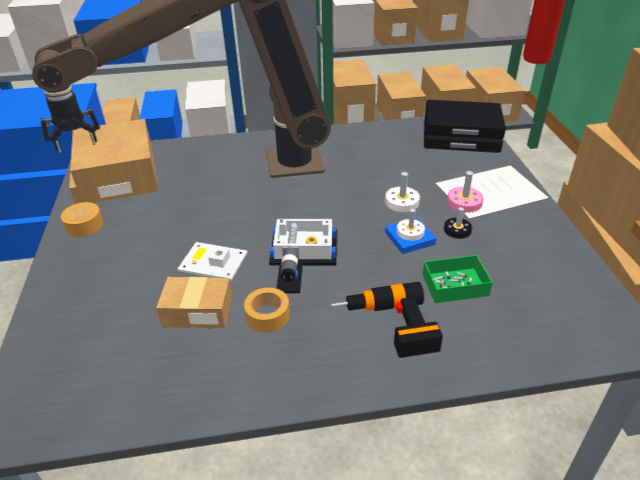

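The candidate wheels in the top view are the black one (173,263), the pink (144,312), a larger white one (219,327) standing free, and a smaller white one (227,267) in the blue block. The last fits the description: it is the smaller white wheel and stands in the parts block. The gearcase is at (350,270) with its motor to the top, and the cover is at (448,266). I'll confirm in one enlarged composite.

```bash
cat > h.py <<'E'
import numpy as np,cv2
from scipy.spatial.transform import Rotation as R
from plant import ctrl,cams
def f(c): return 240/np.tan(np.radians(c["fov_y"])/2)
def ray(c,u,v,z):
    d=R.from_quat(c["orientation"]).apply([(u-c["cx"])/f(c),-(v-c["cy"])/f(c),-1])
    o=np.array(c["origin"]); return o+d*(z-o[2])/d[2]
def proj(c,p):
    q=R.from_quat(c["orientation"]).inv().apply(np.array(p)-c["origin"])
    return np.array([c["cx"]+f(c)*q[...,0]/-q[...,2], c["cy"]-f(c)*q[...,1]/-q[...,2]]).T
def tile(img,x,y,k=4,w=100,h=75): return cv2.resize(img[y:y+h,x:x+w],None,fx=k,fy=k,interpolation=cv2.INTER_CUBIC)
E
python3 - <<'E'
from h import *
t=cv2.imread("pics/top0.png");s=cv2.imread("pics/scene0.png")
a=np.hstack([tile(t,180,230),tile(t,300,232)]);b=np.hstack([tile(t,400,230),tile(s,375,170)])
cv2.imwrite("pics/comp0.png",np.vstack([a,b]))
E
```

```text
(no output)
```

View pics/comp0.png

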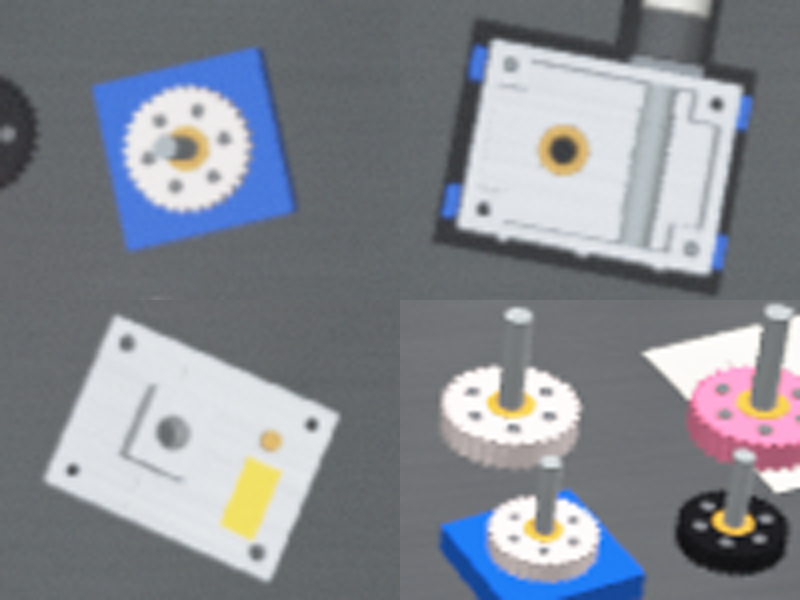

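Confirmed: the wheel in the blue block is the smaller white one. The gearcase has the worm to the right and motor up, and the cover has its sticker to the right and plug up-right, so both have yaws of a few negative tens of degrees. Next is a fit.

```bash
cat > m.py <<'E'
from h import *
from scipy.optimize import least_squares
c=cams.read_camera("top")
def px(x0,y0,P): P=np.array(P,float); return (P+.5)/4-.5+[x0,y0]
def fit(name,M,P,p0):
    M=np.array(M)/1000
    def w(p):
        r=R.from_euler("z",p[2]).as_matrix(); return M@r.T+[p[0],p[1],0]
    s=least_squares(lambda p:(proj(c,w(p))-P).ravel(),p0,loss="soft_l1")
    print(name,s.x[:2].round(4),np.degrees(s.x[2]).round(2),"res px",(proj(c,w(s.x))-P).round(1).tolist())
    return s.x
g=fit("gear",[[60,80,62],[60,-80,62],[-60,-80,62],[-60,80,62],[46,66,76],[-46,-66,76],[0,22,34]],
 px(300,232,[[90,40],[347,85],[310,275],[58,228],[110,64],[290,248],[163,150]]),[.5,0,-.17])
k=fit("cover",[[60,80,8],[60,-80,8],[-60,-80,8],[-60,80,8],[46,66,8],[-46,-66,8],[0,22,38]],
 px(400,230,[[117,15],[340,113],[270,280],[45,180],[127,43],[257,252],[172,132]]),[.5,-.2,-.4])
b=fit("block",[[55,55,24],[55,-55,24],[-55,-55,24],[-55,55,24],[0,0,42],[0,0,104]],
 px(180,230,[[93,85],[260,47],[297,210],[130,250],[187,148],[163,146]]),[.5,.2,.2])
for n,p,o in(("bush",g,[0,.022]),("boss",k,[0,.022]),("motor_end",g,[.165,-.032])):
    print(n,R.from_euler("z",p[2]).apply(o+[0])[:2]+p[:2])
for P,z in(([187,148],.042),([163,146],.104)): print("wheel",ray(c,*px(180,230,P),z))
s=cams.read_camera("scene")
u=375+(548-400+.5)/4-.5; v=170+(462-300+.5)/4-.5
print("shaft top from scene",ray(s,u,v,.104))
e=ctrl.get_state(); print(e["eef_pos"],R.from_quat(e["tcp_rot"]).as_matrix().round(3).tolist())
E
python3 m.py
```

```text
gear [ 0.4842 -0.0273] -10.29 res px [[0.5, -0.1], [-1.4, 0.1], [-0.3, -0.2], [-0.1, -0.1], [-0.0, 0.1], [0.8, 0.3], [0.2, 0.0]]
cover [ 0.4962 -0.2893] -24.01 res px [[-0.2, -0.1], [-0.2, 0.0], [-0.2, 0.1], [-0.0, 0.1], [0.1, -0.1], [0.2, -0.0], [0.5, 0.1]]
block [0.4943 0.2869] 13.54 res px [[0.2, 0.1], [-0.5, -0.2], [-0.5, 0.1], [-0.1, 0.0], [0.2, -0.1], [0.6, 0.1]]
bush [ 0.48813303 -0.00560971]
boss [ 0.50518174 -0.26924383]
motor_end [ 0.64084017 -0.08820225]
wheel [0.49394595 0.28753478 0.042     ]
wheel [0.49463616 0.28833882 0.104     ]
shaft top from scene [0.49591114 0.2843624  0.104     ]
[ 0.20959864 -0.64119674  0.23045571] [[0.951, 0.311, -0.0], [0.311, -0.951, 0.001], [0.0, -0.001, -1.0]]
```

Request:
move_arm:
  plan: [30,35,0,0,0,0,85,30,35,0,0,0,0,85,30,35,0,0,0,0,85,30,35,0,0,0,0,85,30,35,0,0,0,0,85,30,35,0,0,0,0,85,30,35,0,0,0,0,85,30,35,0,0,0,0,85,30,35,0,0,0,0,85,15,40,0,0,0,0,85,0,40,0,0,0,0,85,0,40,0,0,0,0,85]

```text
time: 1.4
eef_pos: [0.4948, -0.2047, 0.231]
tcp_rot: [0.988, 0.158, -0.0, -0.0]
contact_force: [0.1, -0.1, -0.2]
opening: 0.995
finger_force: 0.0
```

Request:
move_arm:
  plan: [0,45,0,0,0,0,85,0,45,0,0,0,0,85,0,45,0,0,0,0,85,0,45,0,0,0,0,85,0,45,0,0,0,0,85,0,45,0,0,0,0,85,0,45,0,0,0,0,85,0,45,0,0,0,0,85,0,45,0,0,0,0,85,0,45,0,0,0,0,85,0,40,0,0,0,0,85,0,0,0,0,0,0,85]

```text
time: 2.6
eef_pos: [0.4938, 0.2874, 0.2311]
tcp_rot: [0.987, 0.16, -0.0, -0.001]
contact_force: [0.9, -0.5, -0.3]
opening: 0.994
finger_force: 0.0
```

Request:
move_arm:
  plan: [0.5,0,-30,0,0,0,85,0,0,-30,0,0,0,85,0,0,-30,0,0,0,85,0,0,-20,0,0,0,60,0,0,-20,0,0,0,60,0,0,-20,0,0,0,60,0,0,-20,0,0,0,50,0,0,0,0,0,0,40]
  newtons: 40

```text
time: 3.4
eef_pos: [0.4927, 0.2818, 0.058]
tcp_rot: [0.988, 0.157, -0.004, 0.001]
contact_force: [-0.5, -0.6, 0.1]
opening: 0.465
finger_force: 0.0
```

```bash
python3 - <<'E'
from h import *
a=cams.read_camera("scene");t=cams.read_camera("top")
S=ctrl.get_state();p=S["eef_pos"];print(p,S["opening"])
u,v=proj(a,p).astype(int);u2,v2=proj(t,p).astype(int)
A=tile(a["color"],u-50,v-60,4,100,120);B=tile(t["color"],u2-50,v2-60,4,100,120)
cv2.imwrite("pics/grasp.png",np.hstack([A,B])[:,:,::-1])
E
```

```text
[0.49510775 0.28287939 0.06128393] 0.46649661705729706
```

View pics/grasp.png

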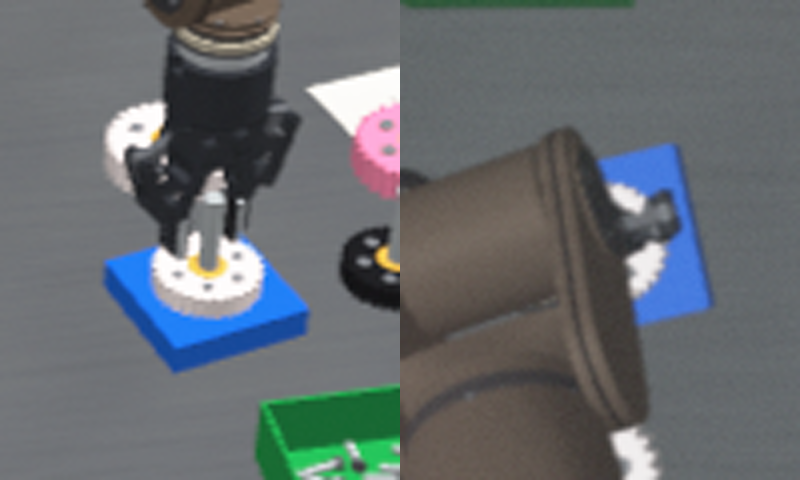

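The shaft stands between the fingers (scene crop at 212,220), with the tips clear of the wheel. I'll nudge and close.

Request:
move_arm:
  plan: [0,2,0,0,0,0,30,0,0,0,0,0,0,22,0,0,0,0,0,0,17,0,0,0,0,0,0,10,0,0,0,0,0,0,10,0,0,0,0,0,0,10,0,0,0,0,0,0,10]
  newtons: 60

```text
time: 4.2
eef_pos: [0.496, 0.2861, 0.0628]
tcp_rot: [0.988, 0.157, 0.001, -0.0]
contact_force: [-1.3, 2.5, 5.2]
opening: 0.167
finger_force: 58.5
```

Request:
move_arm:
  plan: [0,0,10,0,0,0,10,0,0,20,0,0,0,10,0,0,30,0,0,0,10,0,0,30,0,0,0,10,0,0,30,0,0,0,10,0,-20,10,0,0,0,10,0,-30,0,0,0,0,10,0,-40,0,0,0,0,10,0,-40,0,0,0,0,10,0,-40,0,0,0,0,10,0,-40,0,0,0,0,10,0,-40,0,0,0,0,10]

```text
time: 5.4
eef_pos: [0.4939, 0.0337, 0.1905]
tcp_rot: [0.988, 0.157, -0.001, 0.0]
contact_force: [1.5, 0.5, -2.3]
opening: 0.169
finger_force: 58.9
```

Request:
move_arm:
  plan: [-3,-20,0,0,0,0,10,-4,-15,0,0,0,0,10,0,-7,0,0,0,0,10,0,0,0,0,0,0,10,0,0,0,0,0,0,10,0,0,0,0,0,0,10]

```text
time: 6.0
eef_pos: [0.4881, -0.0058, 0.1912]
tcp_rot: [0.987, 0.158, -0.0, -0.0]
contact_force: [0.1, -0.8, -3.2]
opening: 0.173
finger_force: 58.9
```

```bash
cat > look.py <<'E'
from h import *
import sys
a=cams.read_camera("scene");t=cams.read_camera("top")
S=ctrl.get_state();p=S["eef_pos"];print(p.round(4),R.from_quat(S["tcp_rot"]).as_matrix().round(3).tolist(),S["opening"])
(u,v),(u2,v2)=[proj(c,[.485,-.02,.09]).astype(int) for c in(a,t)]
print(u-50,v-75,u2-50,v2-75)
cv2.imwrite(sys.argv[1],np.hstack([tile(c["color"],x-50,y-75,4,100,150) for c,x,y in((a,u,v),(t,u2,v2))])[:,:,::-1])
E
python3 look.py pics/over.png
```

```text
[ 0.4882 -0.0059  0.1913] [[0.95, 0.312, -0.0], [0.312, -0.95, 0.0], [-0.0, -0.0, -1.0]] 0.17251902034591426
255 148 297 195
```

View pics/over.png

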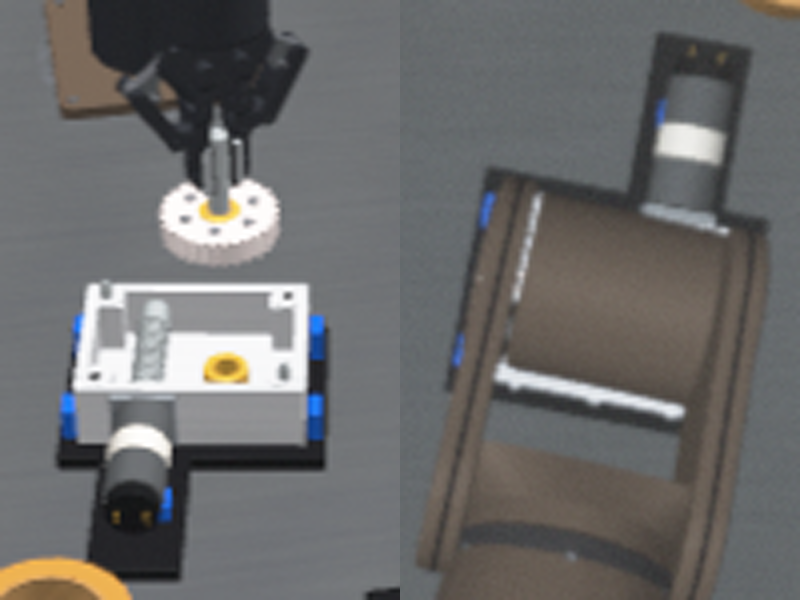

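```bash
python3 - <<'E'
from h import *
a=cams.read_camera("scene")
def q(X,Y,z): return ray(a,255+(X+.5)/4-.5,148+(Y+.5)/4-.5,z).round(4)
print("bush",q(226,364,.034),"wheel top",q(219,212,.172),"shaft top",q(219,132,.234))
print("rim corners",[q(*P,.062) for P in((88,286),(309,286),(308,392),(73,392))])
g=[.4842,-.0273];r=R.from_euler("z",-10.29,degrees=True)
for m in([-60,-80,62],[-60,80,62],[60,80,62],[60,-80,62],[0,22,34]):
    w=r.apply(np.array(m)/1000)+g+[0]; print(w.round(4),((proj(a,w)-[255,148]+.5)*4-.5).round(0))
E
```

```text
bush [ 0.4873 -0.0061  0.034 ] wheel top [ 0.4924 -0.0071  0.172 ] shaft top [ 0.4885 -0.0044  0.234 ]
rim corners [array([ 0.4143, -0.097 ,  0.062 ]), array([0.443 , 0.0621, 0.062 ]), array([0.5613, 0.0416, 0.062 ]), array([ 0.5326, -0.118 ,  0.062 ])]Traceback (most recent call last):
  File "<stdin>", line 8, in <module>
ValueError: operands could not be broadcast together with shapes (3,) (2,)
```

Request:
move_arm:
  plan: [0,0,-15,0,0,0,10,0,0,-20,0,0,0,10,0,0,-20,0,0,0,10,0,0,-15,0,0,0,10,0,0,-12,0,0,0,10,0,0,-6,0,0,0,10,0,0,-4,0,0,0,10,0,0,-3,0,0,0,10,0,0,-2,0,0,0,10,0,0,-2,0,0,0,10,0,0,0,0,0,0,10]

```text
time: 7.25
eef_pos: [0.4882, -0.0066, 0.0924]
tcp_rot: [0.988, 0.157, 0.0, 0.0]
contact_force: [-0.5, 0.2, -1.4]
opening: 0.171
finger_force: 58.9
```

Request:
move_arm:
  plan: [0,0,-2,0,0,0,10,0,0,-2,0,0,0,10,0,0,0,0,0,0,10]

```text
time: 7.55
eef_pos: [0.4879, -0.0065, 0.088]
tcp_rot: [0.988, 0.157, -0.0, -0.0]
contact_force: [-0.8, 0.3, -2.4]
opening: 0.169
finger_force: 58.9
```

Request:
move_arm:
  plan: [0,0,-2,0,0,0,10,0,0,-2,0,0,0,10,0,0,0,0,0,0,10]

```text
time: 7.85
eef_pos: [0.4884, -0.0066, 0.0841]
tcp_rot: [0.988, 0.157, 0.0, 0.0]
contact_force: [1.2, -0.2, -2.3]
opening: 0.17
finger_force: 58.9
```

Request:
move_arm:
  plan: [0,0,-2,0,0,0,10,0,0,-2,0,0,0,10,0,0,0,0,0,0,10]

```text
time: 8.15
eef_pos: [0.4884, -0.0066, 0.0802]
tcp_rot: [0.988, 0.157, 0.0, 0.0]
contact_force: [1.8, -0.3, -2.5]
opening: 0.168
finger_force: 58.9
```

Request:
move_arm:
  plan: [0,0,-2,0,0,0,10,0,0,-2,0,0,0,10,0,0,0,0,0,0,10]

```text
time: 8.45
eef_pos: [0.4884, -0.0066, 0.0762]
tcp_rot: [0.988, 0.157, 0.0, 0.0]
contact_force: [2.3, 0.1, -2.4]
opening: 0.175
finger_force: 58.9
```

Request:
move_arm:
  plan: [0,0,-1,0,0,0,10,0,0,-1,0,0,0,10,0,0,-1,0,0,0,10,0,0,0,0,0,0,10]

```text
time: 8.85
eef_pos: [0.4884, -0.0066, 0.0734]
tcp_rot: [0.988, 0.157, 0.0, 0.0]
contact_force: [2.2, 0.9, -2.3]
opening: 0.169
finger_force: 58.9
```

Request:
move_arm:
  plan: [0,0,-1,0,0,0,10,0,0,-1,0,0,0,10,0,0,0,0,0,0,10]

```text
time: 9.15
eef_pos: [0.4886, -0.0066, 0.0727]
tcp_rot: [0.988, 0.157, -0.0, -0.0]
contact_force: [-0.9, 0.8, 5.9]
opening: 0.169
finger_force: 60.1
```

Request:
move_arm:
  plan: [0,0,-1,0,0,0,10,0,0,0,0,0,0,10]

```text
time: 9.35
eef_pos: [0.4887, -0.0066, 0.0727]
tcp_rot: [0.988, 0.157, -0.0, -0.0]
contact_force: [-3.5, 2.2, 12.2]
opening: 0.17
finger_force: 60.6
```

Contact at TCP z = 0.0727, as expected for fully seated. I'll release and rise.

Request:
move_arm:
  plan: [0,0,1,0,0,0,10,0,0,0,0,0,0,18,0,0,0,0,0,0,24,0,0,0,0,0,0,35,0,0,0,0,0,0,50,0,0,0,0,0,0,60,0,0,15,0,0,0,60,0,0,25,0,0,0,60,0,0,30,0,0,0,70,0,0,40,0,0,0,85,0,0,40,0,0,0,85,0,-20,10,0,0,0,85]

```text
time: 10.55
eef_pos: [0.4905, -0.0262, 0.237]
tcp_rot: [0.987, 0.159, 0.004, 0.002]
contact_force: [0.6, -0.5, -0.3]
opening: 0.993
finger_force: 0.0
```

Request:
move_arm:
  plan: [0,-40,0,0,0,-8.4,85,3,-40,0,0,0,-8.4,85,3,-40,0,0,0,-8.4,85,3,-40,0,0,0,-8.4,85,3,-40,0,0,0,-8.5,85,3,-30,0,0,0,0,85,2,-14,0,0,0,0,85,0,0,0,0,0,0,85,0,0,0,0,0,0,85]

```text
time: 11.45
eef_pos: [0.505, -0.2696, 0.2309]
tcp_rot: [0.978, -0.208, -0.0, -0.001]
contact_force: [0.6, -0.4, -0.2]
opening: 0.994
finger_force: 0.0
```

```bash
python3 look.py pics/seated.png
```

```text
[ 0.5052 -0.269   0.2312] [[0.914, -0.405, -0.0], [-0.405, -0.914, 0.001], [-0.001, -0.001, -1.0]] 0.9946360836802747
255 148 297 195
```

View pics/seated.png

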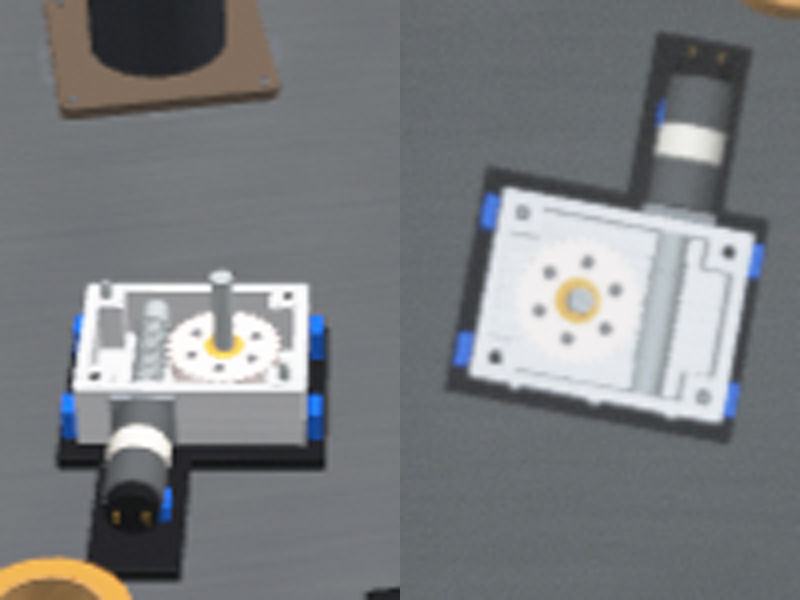

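The wheel stands upright and seated: in the top view the shaft top (581,299) is over the hub (577,300). Now I go down to the boss.

Request:
move_arm:
  plan: [0,0,-40,0,0,0,85,0,0,-40,0,0,0,85,0,0,-40,0,0,0,85,0,0,-30,0,0,0,85,0,0,-20,0,0,0,85,0,0,-15,0,0,0,80,0,0,-15,0,0,0,75,0,0,-10,0,0,0,70,0,0,-6,0,0,0,65,0,0,-4,0,0,0,60,0,0,0,0,0,0,60,0,0,0,0,0,0,56]

```text
time: 12.75
eef_pos: [0.5056, -0.271, 0.0119]
tcp_rot: [0.978, -0.208, 0.001, 0.0]
contact_force: [-0.4, -0.2, -0.0]
opening: 0.656
finger_force: 0.0
```

```bash
python3 - <<'E'
from h import *
a=cams.read_camera("scene");S=ctrl.get_state();print(S["eef_pos"].round(4),S["opening"])
u,v=proj(a,[.5,-.28,.03]).astype(int); print(u-60,v-60)
cv2.imwrite("pics/boss.png",tile(a["color"],u-60,v-60,5,120,100)[:,:,::-1])
E
```

```text
[ 0.5056 -0.271   0.0121] 0.6602123391753323
155 193
```

View pics/boss.png

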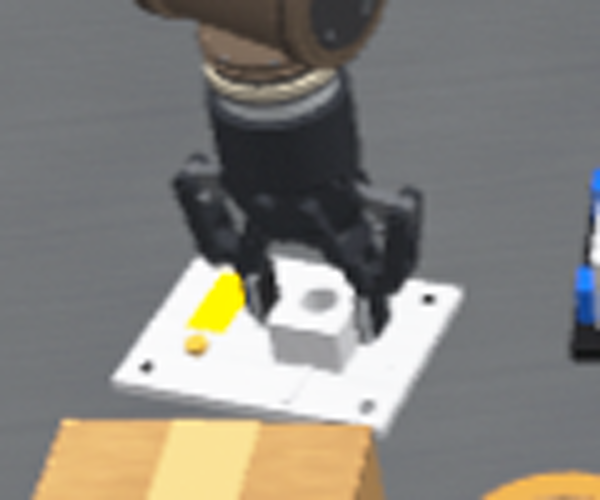

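The fingers straddle the boss: tips at (258,305) and (373,325), boss hole at (322,298).

Request:
move_arm:
  plan: [0,0,-3,0,0,0,52,0,0,0,0,0,0,46,0,0,0,0,0,0,42,0,0,0,0,0,0,36,0,0,0,0,0,0,36,0,0,0,0,0,0,36,0,0,0,0,0,0,36]
  newtons: 90

```text
time: 13.5
eef_pos: [0.5054, -0.2702, 0.0089]
tcp_rot: [0.978, -0.208, 0.0, -0.0]
contact_force: [-0.9, 3.3, 5.9]
opening: 0.471
finger_force: 92.2
```

Request:
move_arm:
  plan: [0,0,5,0,0,0,36,0,0,10,0,0,0,36,0,0,20,0,0,0,36,0,0,30,0,0,0,36,0,0,30,0,0,0,36,0,0,30,0,0,0,36,0,0,15,0,0,0,36,0,15,0,0,0,0,36,-2,25,0,0,0,3,36,-3,35,0,0,0,4,36,-4,35,0,0,0,4,36,-4,35,0,0,0,2.6,36]

```text
time: 14.7
eef_pos: [0.4901, -0.1229, 0.1456]
tcp_rot: [0.996, -0.09, -0.002, -0.001]
contact_force: [0.4, 0.7, -3.5]
opening: 0.479
finger_force: 91.7
```

Request:
move_arm:
  plan: [-4,35,0,0,0,0,36,0,35,0,0,0,0,36,0,25,0,0,0,0,36,0,15,0,0,0,0,36,0,9,0,0,0,0,36,0,0,0,0,0,0,36,0,0,0,0,0,0,36,0,0,0,0,0,0,36]

```text
time: 15.5
eef_pos: [0.4881, -0.0073, 0.148]
tcp_rot: [0.996, -0.091, -0.0, 0.0]
contact_force: [-0.5, 0.2, -4.3]
opening: 0.477
finger_force: 91.8
```

```bash
sed -i 's/-75,4,100,150/-75,4,100,150/' look.py; python3 look.py pics/cov.png
```

```text
[ 0.4882 -0.0073  0.1482] [[0.983, -0.182, -0.0], [-0.182, -0.983, -0.0], [-0.0, 0.0, -1.0]] 0.4739182334235724
255 148 297 195
```

View pics/cov.png

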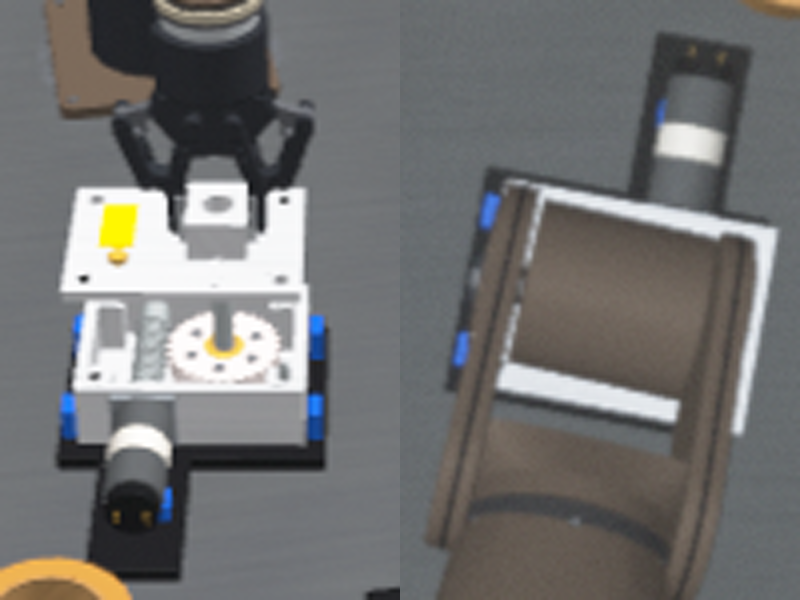

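```bash
python3 - <<'E'
from h import *
a=cams.read_camera("scene");t=cams.read_camera("top")
def q(X,Y,z,c=a,o=(255,148)): return ray(c,o[0]+(X+.5)/4-.5,o[1]+(Y+.5)/4-.5,z)*1000
C=[q(*P,.147) for P in((78,189),(304,188),(302,289),(63,290))]
G=[q(*P,.062) for P in((88,286),(309,286),(308,390),(73,391))]
for n,X in(("cover",C),("gear",G)):
    X=np.array(X); d=X[1]-X[0]; e=X[2]-X[3]
    print(n,X.mean(0).round(1),[np.degrees(np.arctan2(-v[0],v[1])).round(2) for v in(d,e)],np.linalg.norm(d).round(1),np.linalg.norm(e).round(1),np.linalg.norm(X[3]-X[0]).round(1))
print("holes A,B",q(97,199,.147).round(1),q(281,279,.147).round(1),"boss",q(218,204,.177).round(1))
print("studs A,B",q(105,284,.076).round(1),q(284,364,.076).round(1),"shaft",q(221,277,.114).round(1))
T=(297,195)
print("top: cover BR",q(342,430,.139,t,T).round(1),"TR",q(376,228,.147,t,T).round(1),"gear BR",q(322,424,.062,t,T).round(1),"TR",q(358,235,.062,t,T).round(1), "shaft",q(181,299,.114,t,T).round(1))
E
```

```text
cover [483.5 -29.1 147. ] [np.float64(-9.84), np.float64(-9.83)] 160.1 159.6 117.3
gear [487.  -27.7  62. ] [np.float64(-10.22), np.float64(-9.79)] 161.7 162.2 119.1
holes A,B [426.8 -85.7 147. ] [541.5  27.4 147. ] boss [490.   -7.2 177. ]
studs A,B [432.6 -85.4  76. ] [545.2  27.6  76. ] shaft [489.   -7.2 114. ]
top: cover BR [411.5 -98.1 139. ] TR [ 528.7 -117.9  147. ] gear BR [409.7 -95.9  62. ] TR [ 527.9 -119.6   62. ] shaft [487.3  -5.7 114. ]
```

Request:
move_arm:
  plan: [1,1,-8,0,0,0,36,0,0,-6,0,0,0,36,0,0,-5,0,0,0,36,0,0,-4,0,0,0,36,0,0,-4,0,0,0,36,0,0,0,0,0,0,36]

```text
time: 16.3
eef_pos: [0.4887, -0.0055, 0.1205]
tcp_rot: [0.996, -0.091, -0.001, -0.0]
contact_force: [-1.2, -0.1, -5.2]
opening: 0.482
finger_force: 91.8
```

Request:
move_arm:
  plan: [0,0,-5,0,0,0,36,0,0,-8,0,0,0,36,0,0,-8,0,0,0,36,0,0,-6,0,0,0,36,0,0,-3,0,0,0,36,0,0,0,0,0,0,36,0,0,0,0,0,0,36]

```text
time: 17.0
eef_pos: [0.4893, -0.0056, 0.0914]
tcp_rot: [0.996, -0.091, 0.0, 0.0]
contact_force: [-0.0, -0.4, -4.4]
opening: 0.477
finger_force: 91.6
```

```bash
python3 look.py pics/near.png
```

```text
[ 0.4895 -0.0057  0.0917] [[0.984, -0.181, 0.001], [-0.181, -0.984, -0.0], [0.001, 0.0, -1.0]] 0.4738954878824744
255 148 297 195
```

View pics/near.png

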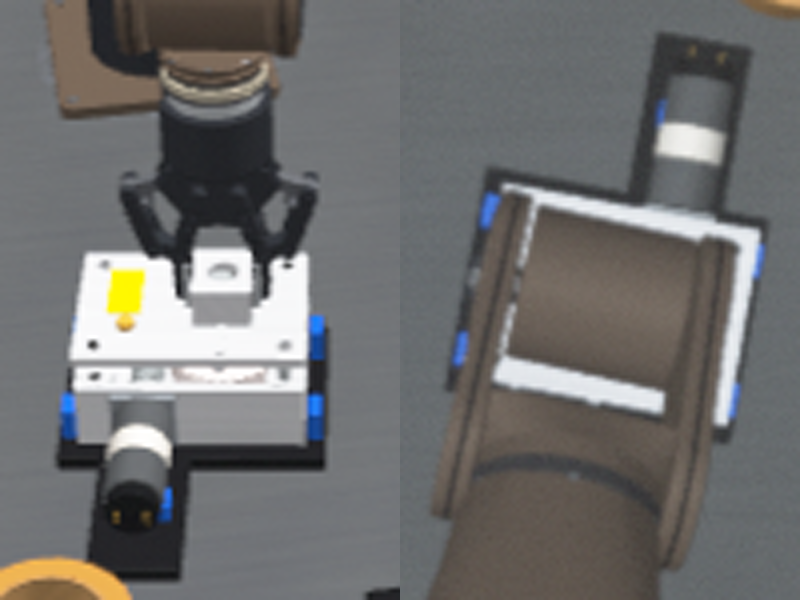

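```bash
python3 - <<'E'
from h import *
a=cams.read_camera("scene");t=cams.read_camera("top")
def q(X,Y,z,c=t,o=(297,195)): return (ray(c,o[0]+(X+.5)/4-.5,o[1]+(Y+.5)/4-.5,z)*1000).round(1)[:2]
z=.0915-.009+.008
print("TL",q(102,186,z)-q(103,188,.062),"TR",q(362,230,z)-q(358,235,.062),"BR",q(328,426,z-.008)-q(322,424,.062))
s=lambda X,Y,z:q(X,Y,z,a,(255,148))
print("hole B",s(285,345,z),"A",s(104,264,z),"studs",s(284,364,.076),s(105,284,.076),"corners",[s(*P,z)-s(*Q,.062) for P,Q in(((85,253),(88,286)),((307,253),(309,286)),((308,359),(308,391)),((70,360),(73,391)))])
E
```

```text
TL [-0.6  0.6] TR [2.  1.6] BR [ 0.2 -1.2]
hole B [542.5  29. ] A [427.9 -84.7] studs [545.2  27.6] [432.6 -85.4] corners [array([-2.1,  0. ]), array([-2.2, -0.8]), array([0. , 0.3]), array([1., 0.])]
```

Everything is aligned to within about 1 mm, with the shaft inside the boss hole (222,270). Lowering gently.

Request:
move_arm:
  plan: [0,0,-3,0,0,0,36,0,0,-3,0,0,0,36,0,0,-2,0,0,0,36,0,0,-1,0,0,0,36,0,0,0,0,0,0,36]

```text
time: 17.7
eef_pos: [0.4889, -0.0056, 0.082]
tcp_rot: [0.996, -0.091, -0.0, -0.0]
contact_force: [-0.3, 0.8, -3.8]
opening: 0.478
finger_force: 91.6
```

Request:
move_arm:
  plan: [0,0,-2,0,0,0,36,0,0,-2,0,0,0,36,0,0,0,0,0,0,36]

```text
time: 18.0
eef_pos: [0.4889, -0.0055, 0.078]
tcp_rot: [0.996, -0.091, -0.0, -0.0]
contact_force: [0.1, 0.2, -4.1]
opening: 0.475
finger_force: 91.6
```

Request:
move_arm:
  plan: [0,0,-1,0,0,0,36,0,0,-1,0,0,0,36,0,0,-1,0,0,0,36,0,0,0,0,0,0,36]

```text
time: 18.4
eef_pos: [0.489, -0.0056, 0.0752]
tcp_rot: [0.996, -0.091, -0.0, -0.0]
contact_force: [0.2, 0.4, -5.6]
opening: 0.475
finger_force: 91.6
```

Request:
move_arm:
  plan: [0,0,-1,0,0,0,36,0,0,-1,0,0,0,36,0,0,-1,0,0,0,36,0,0,0,0,0,0,36]

```text
time: 18.8
eef_pos: [0.489, -0.0056, 0.0721]
tcp_rot: [0.996, -0.091, -0.0, -0.0]
contact_force: [-0.1, 0.7, -5.1]
opening: 0.475
finger_force: 91.6
```

Request:
move_arm:
  plan: [0,0,-1,0,0,0,36,0,0,0,0,0,0,36]

```text
time: 19.0
eef_pos: [0.4891, -0.0056, 0.0712]
tcp_rot: [0.996, -0.091, -0.0, -0.0]
contact_force: [0.3, 0.0, -4.0]
opening: 0.476
finger_force: 91.6
```

Request:
move_arm:
  plan: [0,0,-0.7,0,0,0,36,0,0,0,0,0,0,36]

```text
time: 19.2
eef_pos: [0.4893, -0.0056, 0.0709]
tcp_rot: [0.996, -0.091, -0.0, -0.0]
contact_force: [-1.9, -0.4, -2.3]
opening: 0.474
finger_force: 91.7
```

Request:
move_arm:
  plan: [0,0,-0.8,0,0,0,36,0,0,0,0,0,0,36]

```text
time: 19.4
eef_pos: [0.4893, -0.0056, 0.0708]
tcp_rot: [0.996, -0.091, -0.0, -0.0]
contact_force: [-5.4, 0.2, 4.6]
opening: 0.478
finger_force: 92.7
```

Request:
move_arm:
  plan: [0,0,-0.7,0,0,0,36,0,0,0,0,0,0,36]

```text
time: 19.6
eef_pos: [0.4893, -0.0056, 0.0708]
tcp_rot: [0.996, -0.091, -0.001, -0.0]
contact_force: [-6.6, 0.2, 10.3]
opening: 0.476
finger_force: 93.5
```

Seated at TCP z = 0.0708, against about 0.071 expected. I'll release, rise clear and look.

Request:
move_arm:
  plan: [0,0,1.2,0,0,0,36,0,0,0,0,0,0,44,0,0,0,0,0,0,50,0,0,0,0,0,0,60,0,0,0,0,0,0,66,0,0,0,0,0,0,66,0,0,20,0,0,0,66,0,0,30,0,0,0,70,0,0,40,0,0,0,75,0,0,40,0,0,0,85,0,0,40,0,0,0,85,0,-40,0,0,0,0,85]

```text
time: 20.8
eef_pos: [0.4926, -0.0442, 0.2478]
tcp_rot: [0.996, -0.088, 0.007, 0.001]
contact_force: [1.5, -1.2, 0.4]
opening: 0.995
finger_force: 0.0
```

Request:
move_arm:
  plan: [0,-45,0,0,0,0,85,0,-45,0,0,0,0,85,0,-45,0,0,0,0,85,0,-45,0,0,0,0,85,0,-45,0,0,0,0,85,0,-40,0,0,0,0,85,0,0,0,0,0,0,85,0,0,0,0,0,0,85]

```text
time: 21.6
eef_pos: [0.4888, -0.3111, 0.2398]
tcp_rot: [0.996, -0.092, -0.0, -0.001]
contact_force: [0.6, 0.3, -0.5]
opening: 0.995
finger_force: 0.0
```

```bash
python3 look.py pics/final.png
```

```text
[ 0.4891 -0.3096  0.24  ] [[0.984, -0.18, -0.0], [-0.18, -0.984, 0.001], [-0.001, -0.001, -1.0]] 0.9958648702880838
255 148 297 195
```

View pics/final.png

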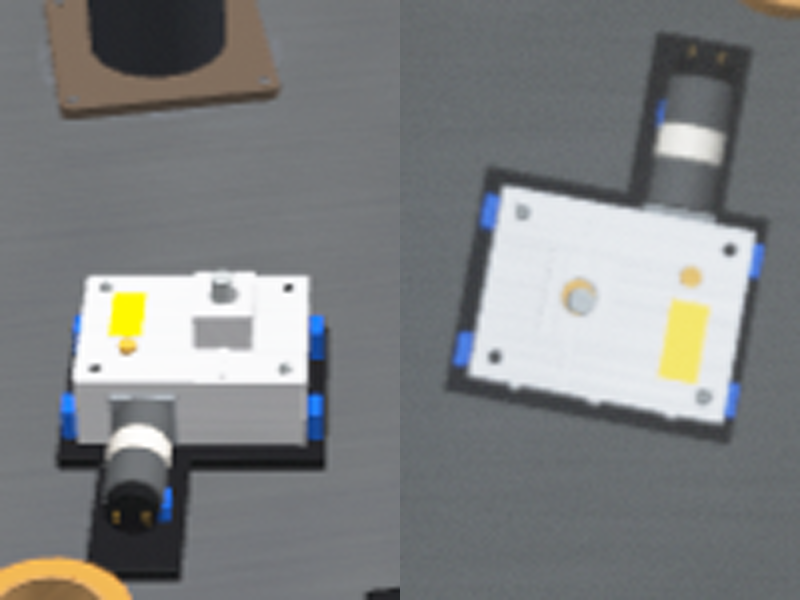

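The cover lies flush. The studs show in their holes (top view 522,212 and 703,397), and the shaft stands out of the boss (580,297). There is no gap along the rim.

```bash
python3 -c "
from plant import order
print(order.sign_off())"
```

```text
the job is handed in; nothing more can be done
None
```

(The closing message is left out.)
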